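Fit the drive collar to the ski grinder spindle

ROBOT

A 6-joint arm with a two-finger parallel gripper is mounted at the origin on the work surface. World frame = base frame: x ahead of the robot, y to its left, z up, the work surface at z = 0. Lengths are in m, angles in rad, forces in N, time in s.
With the tool pointing down it reaches from about 0.35 to 0.775 m from the base axis. Payload 7.3 kg.
Tool frame: the origin (TCP) lies at the very end of the fingers, on their centre line; the grasp point (between the pads) lies robot.pinch_z behind it (robot.pinch_z is the distance from the TCP to the grasp point, in m); y points along the fingers, z is the direction in which the jaws open and shut, and the axes are right-handed (so a half turn about y gives the same grasp; the last joint's range is limited). The gripper opens to 92 mm and grips with 3 to 60 N. Pads are 19 mm wide; open, the fingers measure 130 mm over their backs; the gripper's body (75 mm by 190 mm) begins 47 mm behind the grasp point.
Start: joints at [1.069, 0.342, 1.524, -0, 1.275, -0.146], TCP at [0.183, 0.492, 0.227] pointing down, gripper open.
Joint ranges: [-2.53, 2.53], [-0.77, 2.02], [0.04, 2.7], [-1, 4.14], [0.28, 2.66], [-3.11, 3.11]. Speed limits (rad/s): [2.57, 2.57, 3.14, 3.14, 3.14, 3.14].

INTERFACE

Orientations are given as [roll, pitch, yaw] about the fixed x, y, z axes, in that order (R = Rz(yaw) Ry(pitch) Rx(roll)).
In Python, from cell import status, viewer, robot gives the robot as it stands. The module is installed in compiled form; this text tells all that it offers.
- The arm moves only by the shell command python3 -m pendant 'ROWS' [FORCE]. ROWS is JSON, a list that holds one entry, the list of rows, each a list of 7 numbers: the shift along the tool's x, y, z in cm, then the turn, a rotation vector about the tool's x, y, z in rad, then the finger opening in cm, from 0 to 9.18. A call has 1 to 20 rows; each row is the pose to reach, as a shift and turn from the pose commanded when the call began, along the tool's axes at that moment; what a row does not reach only later rows make up. A row lasts 1/10 s, in which the tool goes at most 50 mm and 8.59 degrees, less where a joint would pass 70% of its speed; a pose out of reach is approached as far as the arm can. A call with a gripper value outside its range is refused whole. The fingers move at their own pace and stop on an object; FORCE is the grip in N (left out, the last holds). Time passes only in rows, so rows that repeat a pose let the fingers close. It gives the time, the measured TCP pose, the force and the opening at its end, in the units of the state.
- status.observe(): the state, without advancing time (a new reading comes with each control period).
- viewer.read_camera(name): name is "scene" or "top" or "wrist"; returns a dict with "image" (480x640x3 uint8, red, green, blue), "range_z" (480x640 float32, m along the optical axis (not along the pixel's ray), 0 where there is no reading), "fx", "fy", "cx", "cy" (pixels), "camera_from_world" (4x4, takes a point from world to camera coordinates). Camera axes: x right, y up, looking along -z (the intrinsics and any distortion apply to the point x, -y, -z); pixel columns grow to the right and rows downward; lengths in m; the calibration is good to about 2 mm. The wrist camera is an equidistant fisheye: a pixel r from the principal point sees the ray r / f radians off the axis. A picture is of the moment at which its call begins.
- robot.hand_in(): hands the job in, once; it reports no verdict.
The state is a dict: "time": time; "qpos": joint angles; "qvel": joint speeds; "joint_efforts": joint torques, N m; "tool_pos": TCP position; "tool_rot": TCP orientation; "contact_force": force on the tool from outside, world axes, zero at the start; "torque": the same for the moment, N m; "opening": finger opening in m.
Only numpy, scipy, OpenCV 4.12 (cv2) and the standard library are available. Lean on these libraries where they do the work, as an engineer would, in place of code of your own. Each camera call takes 0.05 s, during which the arm holds its last target. There are 200 camera calls.

TASK

Pull the transit cap off the upright spindle shaft and drop it into the parts bin. Then take the shaft between the fingers, feel for its set-screw flat and turn it until the flat faces straight to the notched key rest; after that slip the collar over the shaft and finish still holding it up level at mid-height of the flat, not let down on the shoulder, with its set screw pointing straight onto the flat, towards the key rest. Leave the screwdriver, glue bottle and wax block alone.

Things in the scene. Friction and masses are not known exactly. Their poses are not given: they have to be found in the camera images.
- spindle: Fixed grey bearing block: base plate 150 x 110 x 12 mm, from 50 mm behind to 100 mm ahead (+x) of the shaft axis; round housing, radius 38 falling to 28 mm, top at 45 mm. Origin on the shaft axis at bench level, z up. Its +x points from the shaft to the key rest (within 0.4 rad of world +x): a steel post 10 x 32 mm, 88 mm from the axis, top at 96 mm with a 12 mm notch.
- shaft (a joint): Angle (rad) of the vertical steel shaft, anticlockwise from above; 0 when its flat faces the key rest; starts between 0.5 and 1.4. Turns with light friction (0.05 N m) and stays where left. Diameter 22 mm; dark shoulder of 34 mm, its top 55 mm above the bench; shaft top at 120 mm, last 6 mm tapered to 15 mm diameter.
- flat (a point): Middle of the one flat cut along the shaft from 72 mm above the bench to the top; this point is 94 mm above the bench and 6 mm out from the shaft axis. Its x points straight out of the flat, z up. Pinched square on the flat the shaft measures 17 mm, on the round 22 mm.
- cap_mid (a point): Centre of the plastic transit cap, an upside-down cup 33 mm in diameter and 34 mm tall (30 mm deep inside, 27 mm bore, 30 g), loosely covering the top of the shaft at the start with its closed end up; it must go up 30 mm to come free. z along its axis.
- cap: The same cap; origin at the centre of its open lower rim, 17 mm below the centre.
- bin: Fixed open grey plastic parts bin, 150 x 130 mm, 55 mm tall, walls and floor 4 mm; origin at the centre of its underside, x along the 150 mm side.
- collar_mid (a point): Centre of the loose aluminium collar: ring 50 mm outside diameter, 25 mm bore, 22 mm tall, about 0.13 kg, lying flat on the bench (centre 11 mm up). Its x points along its set screw, z up.
- collar: The same collar; origin at the centre of its underside.
- screw (a point): In the head of the collar's set screw, 38 mm from the collar's axis along its x at half height. The screw's dark stem sticks out of the rim and ends in a knurled head 13 mm in diameter, its outer end 42 mm from the axis.
- driver_grip (a point): Bystander: screwdriver 200 mm long lying on the bench; this is the middle of its handle.
- glue: Bystander: standing glue bottle, 48 mm in diameter, 110 mm tall; origin at its foot.
- wax: Bystander: wax block 50 x 100 x 30 mm; origin at the centre of its underside.
Things that resemble listed ones, but are neither listed nor needed, are in the scene too. Of the things shaped like the bin, the grey one is meant. Of the things shaped like the collar, the aluminium one is meant.

How it is judged:
On the way, in this order (a step that is already met when the one before it is completed fails the run):
1. the cap lies let go in the bin (x of cap_mid in the frame of bin between -0.073 and 0.073 m and y of cap_mid in the frame of bin between -0.063 and 0.063 m and z of cap_mid in the frame of bin below 0.055 m and contact force between the fingers and cap below 0.1 N and linear speed of cap below 0.03 m/s), for 0.2 s.
2. the fingers hold the shaft with its flat facing the key rest within 0.2 rad (value of joint shaft between -0.2 and 0.2 rad and contact force between the fingers and shaft above 1 N), for 0.2 s.
At the end, for the whole second after the job is handed in: Cap in the bin; flat faces the key rest within 0.2 rad; fingers hold the collar (over 1 N) still and level (0.14 rad) around the shaft, centre within 14 mm of the flat's mid-height, screw head in front of the flat within 9 mm sideways (all of step 1 and value of joint shaft between -0.2 and 0.2 rad and z of collar_mid in the frame of flat between -0.014 and 0.014 m and x of collar_mid in the frame of flat between -0.011 and -0.001 m and y of collar_mid in the frame of flat between -0.005 and 0.005 m and x of screw in the frame of flat above 0.02 m and y of screw in the frame of flat between -0.009 and 0.009 m and angle between collar_mid's own z axis and vertical below 0.14 rad and contact force between the fingers and collar above 1 N and linear speed of collar below 0.02 m/s); the arm keeps its last pose, push and grip.
It fails at once if the driver is moved more than 40 mm (distance of driver_grip from where it was at the start of the episode above 0.04 m).
It fails at once if the glue is moved more than 40 mm (distance of glue from where it was at the start of the episode above 0.04 m).
It fails at once if the wax is moved more than 40 mm (distance of wax from where it was at the start of the episode above 0.04 m).
It also fails if it takes over 62 s, if anything falls off the work surface, if the arm or the gripper's body presses on something with over 40 N, if the wrist force passes 120 N, or if a joint passes its speed limit or range.

## Working session

There is one attempt and no reset: what is moved stays moved. The work goes in short steps, Python scripts to look and compute and a shell command to move; the robot and the scene stay as the last step left them, time stands still between calls to the robot, and variables do not carry over. Pictures are saved under pics/ and viewed, about 8 in all and at most 12, crops included, and the job is handed in when it is done.

```bash
mkdir -p pics; python3 - <<'E'
from cell import status, viewer, robot
import cv2,numpy as np,pickle
s=status.observe();print(s,robot.pinch_z)
d={}
for n in("scene","top"):
    c=viewer.read_camera(n);d[n]=c
    cv2.imwrite(f"pics/{n}0.png",c["image"][:,:,::-1])
    print(n,c["fx"],c["cx"],c["cy"],np.round(c["camera_from_world"],3).tolist())
pickle.dump(d,open("c0.pkl","wb"))
E
```

```text
{'time': 0.0, 'qpos': array([ 1.06900206e+00,  3.42681415e-01,  1.52498163e+00, -4.29383110e-05,
        1.27539118e+00, -1.45972272e-01]), 'qvel': array([-1.00615689e-03,  7.54073600e-04,  1.97830843e-03,  5.24864175e-04,
        1.11825959e-03, -3.12893056e-05]), 'joint_efforts': array([ 7.27957158e-04, -4.31243491e+01, -2.44224823e+01,  7.18063815e-02,
        5.58493752e-02, -1.53048313e-04]), 'tool_pos': array([0.18267746, 0.49177628, 0.22607875]), 'tool_rot': array([-1.57224833e+00,  1.71968574e-04, -3.55809590e-01]), 'contact_force': array([-0.32266355, -0.13811483, -0.46055813]), 'torque': array([-0.02498002,  0.0160774 , -0.00189829]), 'opening': 0.09162686228543475} 0.0188
scene 591.9455544293806 314.0937867876951 242.00998271453636 [[-0.74, 0.673, -0.013, 0.465], [-0.504, -0.542, 0.672, 0.168], [0.445, 0.504, 0.74, -1.566], [0.0, 0.0, 0.0, 1.0]]
top 434.1250311283126 317.3489487955608 243.3559510011293 [[-0.027, -1.0, -0.015, -0.082], [0.995, -0.028, 0.094, -0.576], [-0.095, -0.013, 0.995, -1.063], [0.0, 0.0, 0.0, 1.0]]
```

View pics/top0.png

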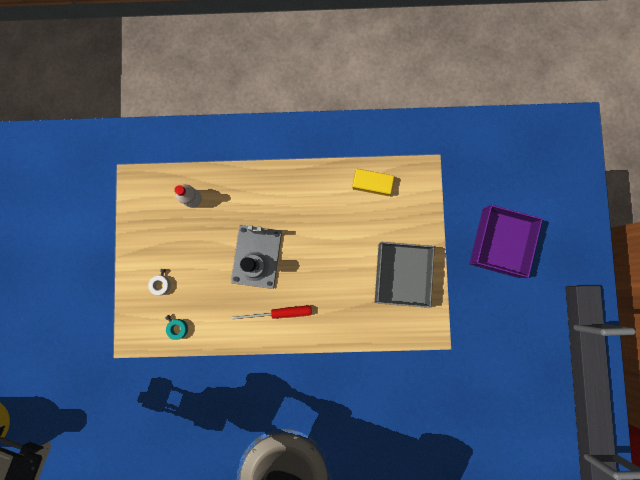

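View pics/scene0.png

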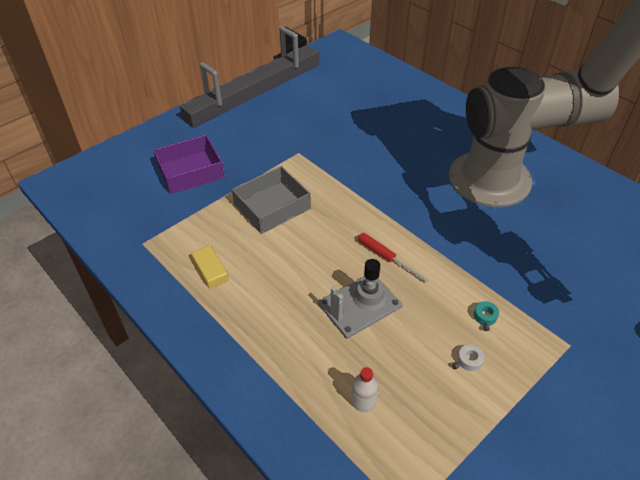

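Candidates in the top view:
- **Collar:** the white-silver ring at (158,285) against the teal one at (176,328). I choose the silver one.
- **Bin:** grey at (405,275) against purple at (507,242). I choose the grey one.
- **Spindle:** the only one is at (251,265), wearing the black cap, with the key rest post at (258,229).
- **Bystanders:** driver (285,313), glue (187,195), wax (373,182).

```bash
cat >h.py <<'E'
import numpy as np,cv2,pickle
from scipy.spatial.transform import Rotation as R
def ray(c,u,v,fish=False):
    T=np.array(c["camera_from_world"]);x=(u-c["cx"])/c["fx"];y=(v-c["cy"])/c["fy"]
    if fish:
        r=np.hypot(x,y)+1e-12;d=np.array([x/r*np.sin(r),-y/r*np.sin(r),-np.cos(r)])
    else: d=np.array([x,-y,-1.])
    return -T[:3,:3].T@T[:3,3],T[:3,:3].T@d
def onz(c,u,v,z,fish=False):
    o,d=ray(c,u,v,fish);return o+d*(z-o[2])/d[2]
def cross(r1,r2):
    A=np.stack([r1[1],-r2[1]],1);t=np.linalg.lstsq(A,r2[0]-r1[0],rcond=None)[0]
    p,q=r1[0]+t[0]*r1[1],r2[0]+t[1]*r2[1];return (p+q)/2,np.linalg.norm(p-q)
def cloud(c):
    v,u=np.mgrid[0:480,0:640];Z=c["range_z"];T=np.array(c["camera_from_world"])
    P=np.stack([(u-c["cx"])/c["fx"]*Z,-(v-c["cy"])/c["fy"]*Z,-Z],-1)
    return (P-T[:3,3])@T[:3,:3]
E
python3 - <<'E'
from h import *
d=pickle.load(open("c0.pkl","rb"));t=d["top"];s=d["scene"]
im=t["image"].astype(int);P=cloud(t);z=P[...,2]
def box(u0,v0,u1,v1):
    m=np.zeros((480,640),bool);m[v0:v1,u0:u1]=1;return m
def st(n,m):print(n,m.sum(),np.round(P[m].mean(0),4),np.round(P[m].min(0),3),np.round(P[m].max(0),3))
st("captop",box(225,220,290,295)&(z>.118))
st("post",box(225,215,290,245)&(z>.07))
m=box(225,220,290,295)&(z>.006)&(z<.02)
st("plate",m);
r=cv2.minAreaRect(P[m][:,:2].astype(np.float32)*1000);print(r,np.round(cv2.boxPoints(r),1).tolist())
m=box(140,262,175,300)&(z>.008);st("collar",m)
g=im.min(-1)
ring=m&(g>120);st("ring",ring);st("screw dark",m&(im.max(-1)<90))
m=box(365,230,450,315)&(z>.045);st("binrim",m)
r=cv2.minAreaRect(P[m][:,:2].astype(np.float32)*1000);print(r)
st("glue",box(165,175,215,215)&(z>.03));st("teal",box(160,310,195,345)&(z>.008));st("driver",box(228,300,320,325)&(z>.005))
a=cv2.resize(t["image"][205:345,130:330,::-1],None,fx=4,fy=4,interpolation=cv2.INTER_CUBIC);cv2.imwrite("pics/crop0.png",a)
E
```

```text
captop 185 [0.5163 0.0447 0.2246] [ 0.471 -0.112  0.118] [0.538 0.079 1.111]
post 75 [0.5967 0.0357 0.1696] [ 0.471 -0.112  0.071] [0.616 0.064 1.111]
plate 1927 [0.5486 0.0567 0.0117] [ 0.465 -0.008  0.006] [0.632 0.123 0.02 ]
((549.2160034179688, 56.051692962646484), (131.7679901123047, 166.34181213378906), 88.6666259765625) [[464.5, -7.900000095367432], [630.7999877929688, -11.699999809265137], [633.9000244140625, 120.0], [467.6000061035156, 123.9000015258789]]
collar 310 [0.4834 0.3006 0.0264] [ 0.457 -0.112  0.008] [0.521 0.332 1.111]
ring 220 [0.4805 0.304  0.026 ] [ 0.458 -0.112  0.014] [0.503 0.332 1.111]
screw dark 64 [0.4919 0.2965 0.0144] [0.46  0.28  0.008] [0.521 0.318 0.021]
binrim 485 [ 0.4893 -0.3025  0.1071] [ 0.41  -0.383  0.045] [ 0.57  -0.112  1.111]
((497.569091796875, -246.12730407714844), (260.52593994140625, 150.3514862060547), 83.50386810302734)
glue 402 [0.6946 0.2124 0.0869] [ 0.471 -0.112  0.031] [0.726 0.245 1.111]
teal 324 [0.3728 0.2578 0.0293] [ 0.345 -0.112  0.008] [0.471 0.29  1.111]
driver 529 [ 0.4051 -0.0105  0.0487] [ 0.373 -0.112  0.005] [0.471 0.132 1.111]
```

View pics/crop0.png

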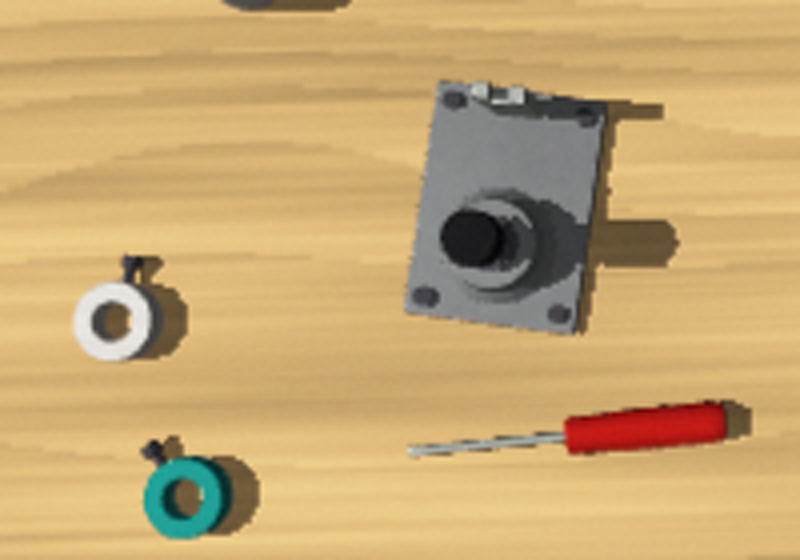

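The crop shows the silver collar at (115,321) with its screw head at (132,263). The black cap is at (470,238), and the plate corners are (440,80), (606,100), (577,333) and (405,312). The choice is confirmed, so next I refine the numbers.

```bash
python3 - <<'E'
from h import *
d=pickle.load(open("c0.pkl","rb"));t=d["top"];s=d["scene"]
P=cloud(t);z=P[...,2];ok=(t["range_z"]>.1)
f=lambda u,v,zz:onz(t,130+u/4-.375,205+v/4-.375,zz)[:2]
C=np.array([f(*p,.012) for p in((440,80),(606,100),(577,333),(405,312))]);print("corners",C.round(4).tolist())
ex=(C[0]+C[1]-C[2]-C[3]);yaw=np.arctan2(ex[1],ex[0]);ey=C[0]-C[1]+C[3]-C[2];print("yaw",yaw,np.arctan2(-ey[0],ey[1]),np.linalg.norm(ex)/2,np.linalg.norm(ey)/2)
e=np.array([np.cos(yaw),np.sin(yaw)]);print("axis from plate",C.mean(0)-.025*e)
def blob(c,m,box):
    q=np.zeros_like(m);u0,v0,u1,v1=box;q[v0:v1,u0:u1]=m[v0:v1,u0:u1]
    n,l,stt,ce=cv2.connectedComponentsWithStats(q.astype(np.uint8));k=1+stt[1:,4].argmax();return ce[k],l==k
im=t["image"];si=s["image"]
c1,m1=blob(t,(im.max(-1)<45),(230,245,270,285));print("cap top px",c1,m1.sum(),onz(t,*c1,.118))
mm=m1&ok&(z>.112);print("cap depth",mm.sum(),P[mm].mean(0))
c2,m2=blob(s,(si.max(-1)<45),(355,250,390,285));print("cap scene",c2,cross(ray(t,*c1),ray(s,*c2)))
a,b=cv2.fitEllipse(max(cv2.findContours(((im.min(-1)>110)[270:300,145:172]).astype(np.uint8),cv2.RETR_EXTERNAL,cv2.CHAIN_APPROX_NONE)[0],key=len))[:2];print("ring ellipse",a,b,onz(t,a[0]+145,a[1]+270,.02))
rg=np.zeros_like(ok);rg[265:300,140:176]=1
mm=rg&ok&(z>.017)&(z<.03)&(im.min(-1)>110);print("ring depth",mm.sum(),(P[mm].min(0)+P[mm].max(0))/2,P[mm].mean(0),P[mm].min(0),P[mm].max(0))
mm=rg&ok&(z>.008)&(z<.03)&(im.max(-1)<90)&(P[...,0]>.49);print("screw",mm.sum(),P[mm].mean(0),P[mm].max(0))
print("screwhead px",f(132,263,.013))
mm=np.zeros_like(ok);mm[215:245,225:290]=1;mm&=ok&(z>.07);print("post",mm.sum(),P[mm].mean(0))
mm=np.zeros_like(ok);mm[230:315,365:450]=1;mm&=ok&(z>.045)&(z<.07);r=cv2.minAreaRect(P[mm][:,:2].astype(np.float32)*1000);print("bin",r)
E
```

```text
corners [[0.6288, 0.0995], [0.6129, -0.0066], [0.4654, 0.0145], [0.4815, 0.1232]]
yaw -0.15080939792213213 -0.14835082746084421 0.1491197571354162 0.10859863288959118
axis from plate [0.52243121 0.06143691]
cap top px [249.27093596 264.39901478] 203 [0.52093815 0.05790129 0.118     ]
cap depth 157 [0.52145085 0.06128511 0.12272548]
cap scene [371.70188679 269.27924528] (array([0.52113054, 0.06046285, 0.10558431]), np.float64(0.001233161096926249))
ring ellipse (10.487839698791504, 15.917360305786133) (25.522743225097656, 33.508811950683594) [0.47830935 0.3117665  0.02      ]
ring depth 217 [0.48052715 0.30656721 0.02156856] [0.4804664  0.30533227 0.02123945] [0.45774966 0.28149291 0.01715793] [0.50330464 0.33164152 0.02597918]
screw 29 [0.50995499 0.29589998 0.01402552] [0.52064498 0.31262451 0.0174474 ]
screwhead px [0.51718081 0.29658715]
post 69 [0.60765208 0.04856235 0.08771107]
bin ((490.3521423339844, -310.6063232421875), (131.20852661132812, 150.19068908691406), 83.6947021484375)
```

```bash
cat >>h.py <<'E'
AX=np.array([.522,.0612]);YAW=-.15
def row(xyz,yaw,verbose=True):
    from cell import status
    s=status.observe();A=R.from_euler("xyz",s["tool_rot"]);p=s["tool_pos"]
    B=R.from_euler("xyz",[-np.pi/2,0,yaw])
    r=np.r_[A.inv().apply(np.array(xyz)-p)*100,(A.inv()*B).as_rotvec()]
    print("t",round(s["time"],2),"pos",p.round(4),"rot",s["tool_rot"].round(3),"open",round(s["opening"],4),"F",s["contact_force"].round(1),"\n ROW",r.round(2).tolist())
E
python3 -c "
from h import *
row([*AX,.17],YAW)"
```

```text
t 0.1 pos [0.1827 0.4918 0.2262] rot [-1.572  0.    -0.356] open 0.0917 F [ 0.1 -0.2 -0.3] 
 ROW [46.81, 5.64, -28.54, 0.0, -0.21, -0.0]
```

```bash
python3 -m pendant '[[[46.8,3,-28.5,0,-0.21,0,9.18],[46.8,3,-28.5,0,-0.21,0,9.18],[46.8,3,-28.5,0,-0.21,0,9.18],[46.8,3,-28.5,0,-0.21,0,9.18],[46.8,3,-28.5,0,-0.21,0,9.18],[46.8,3,-28.5,0,-0.21,0,9.18],[46.8,3,-28.5,0,-0.21,0,9.18],[46.8,3,-28.5,0,-0.21,0,9.18],[46.8,3,-28.5,0,-0.21,0,9.18],[46.8,3,-28.5,0,-0.21,0,9.18],[46.8,3,-28.5,0,-0.21,0,9.18],[46.8,3,-28.5,0,-0.21,0,9.18],[46.8,3,-28.5,0,-0.21,0,9.18],[46.8,3,-28.5,0,-0.21,0,9.18]]]' 20
python3 - <<'E'
from h import *
from cell import viewer
row([*AX,.086],YAW)
c=viewer.read_camera("wrist");cv2.imwrite("pics/w1.png",c["image"][:,:,::-1])
print(c["fx"],c["cx"],c["cy"],np.round(c["camera_from_world"],3).tolist())
E
```

```text
time: 1.5
tool_pos: [0.5214, 0.0628, 0.1964]
tool_rot: [-1.57, 0.001, -0.145]
contact_force: [0.1, 0.6, 0.0]
opening: 0.0919
t 1.5 pos [0.5214 0.0628 0.1964] rot [-1.57e+00  1.00e-03 -1.45e-01] open 0.0919 F [0.1 0.6 0. ] 
 ROW [0.1, 11.04, -0.16, -0.0, 0.0, -0.0]
371.64829954431775 315.87712426339107 239.40167272001818 [[0.145, 0.989, 0.001, -0.139], [-0.95, 0.139, -0.279, 0.514], [-0.276, 0.039, 0.96, -0.22], [0.0, 0.0, 0.0, 1.0]]
```

View pics/w1.png

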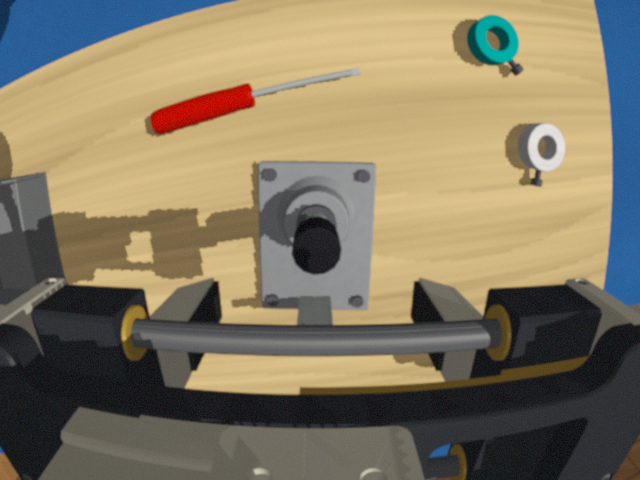

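The wrist view shows the cap at (317,250), centred between the open fingers, with the key rest hidden behind the finger rod. I descend and close.

```bash
python3 -m pendant '[[[0.1,5,-0.16,0,0,0,9.18],[0.1,9,-0.16,0,0,0,9.18],[0.1,11,-0.16,0,0,0,9.18],[0.1,11,-0.16,0,0,0,2.8],[0.1,11,-0.16,0,0,0,2.8],[0.1,11,-0.16,0,0,0,2.8],[0.1,11,-0.16,0,0,0,2.8],[0.1,11,-0.16,0,0,0,2.8],[0.1,11,-0.16,0,0,0,2.8],[0.1,11,-0.16,0,0,0,2.8],[0.1,11,-0.16,0,0,0,2.8],[0.1,11,-0.16,0,0,0,2.8]]]' 15
python3 -c "
from h import *
row([*AX,.21],YAW)"
```

```text
time: 2.75
tool_pos: [0.5232, 0.0604, 0.0869]
tool_rot: [-1.57, -0.0, -0.146]
contact_force: [0.1, 0.6, 1.6]
opening: 0.0334
t 2.75 pos [0.5232 0.0604 0.0869] rot [-1.57  -0.    -0.146] open 0.0334 F [0.1 0.6 1.6] 
 ROW [-0.13, -12.31, 0.06, -0.0, 0.0, 0.0]
```

```bash
python3 -m pendant '[[[0,-2.5,0,0,0,0,2.8],[0,-5,0,0,0,0,2.8],[0,-8,0,0,0,0,2.8],[0,-10,0,0,0,0,2.8],[0,-10,0,0,0,0,2.8]]]'
python3 -c "
from h import *
row([.49,-.311,.187],YAW);row([.49,-.311,.035],YAW)"
```

```text
time: 3.25
tool_pos: [0.5245, 0.0601, 0.1894]
tool_rot: [-1.57, -0.006, -0.146]
contact_force: [0.0, -0.6, -0.8]
opening: 0.0336
t 3.25 pos [0.5245 0.0601 0.1894] rot [-1.57  -0.006 -0.146] open 0.0336 F [ 0.  -0.6 -0.8] 
 ROW [1.97, 0.23, -37.22, -0.0, 0.0, 0.01]
t 3.25 pos [0.5245 0.0601 0.1894] rot [-1.57  -0.006 -0.146] open 0.0336 F [ 0.  -0.6 -0.8] 
 ROW [1.89, 15.43, -37.23, -0.0, 0.0, 0.01]
```

```bash
python3 -m pendant '[[[1.9,0.2,-37.2,0,0,0,2.8],[1.9,0.2,-37.2,0,0,0,2.8],[1.9,0.2,-37.2,0,0,0,2.8],[1.9,0.2,-37.2,0,0,0,2.8],[1.9,0.2,-37.2,0,0,0,2.8],[1.9,0.2,-37.2,0,0,0,2.8],[1.9,0.2,-37.2,0,0,0,2.8],[1.9,0.2,-37.2,0,0,0,2.8],[1.9,0.2,-37.2,0,0,0,2.8],[1.9,5,-37.2,0,0,0,2.8],[1.9,10,-37.2,0,0,0,2.8],[1.9,15.4,-37.2,0,0,0,2.8],[1.9,15.4,-37.2,0,0,0,2.8],[1.9,15.4,-37.2,0,0,0,2.8]]]'
python3 -m pendant '[[[0,0,0,0,0,0,5.5],[0,0,0,0,0,0,5.5],[0,0,0,0,0,0,5.5],[0,0,0,0,0,0,5.5],[0,0,0,0,0,0,5.5],[0,-5,0,0,0,0,5.5],[0,-10,0,0,0,0,5.5],[0,-15,0,0,0,0,5.5],[0,-15,0,0,0,0,5.5]]]'
python3 - <<'E'
from h import *
from cell import viewer
c=viewer.read_camera("wrist");t=viewer.read_camera("top");pickle.dump((c,t),open("c1.pkl","wb"))
cv2.imwrite("pics/w2.png",np.hstack([cv2.resize(c["image"],(400,300)),cv2.resize(t["image"][150:345,215:475],(400,300))])[:,:,::-1])
row([*AX,.17],YAW-np.pi/2+.9)
E
```

```text
time: 4.65
tool_pos: [0.4874, -0.3093, 0.032]
tool_rot: [-1.569, 0.003, -0.145]
contact_force: [-0.2, -0.7, 0.6]
opening: 0.0331
time: 5.55
tool_pos: [0.4907, -0.3129, 0.1905]
tool_rot: [-1.578, -0.012, -0.146]
contact_force: [0.2, -0.2, -0.2]
opening: 0.0548
t 5.65 pos [ 0.4882 -0.3109  0.1841] rot [-1.572 -0.003 -0.146] open 0.055 F [-0.4  0.2 -1.6] 
 ROW [-2.06, 1.35, 37.31, 0.0, 0.67, 0.0]
```

View pics/w2.png

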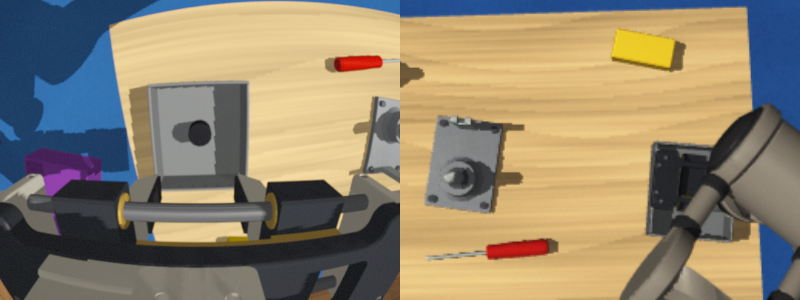

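Left, the cap stands in the grey bin at (200,132), released. Right, the bare shaft is at (457,175). I go above the shaft to find the flat.

```bash
python3 -m pendant '[[[-2.1,0.4,37.3,0,0.67,0,5.5],[-2.1,0.4,37.3,0,0.67,0,5.5],[-2.1,0.4,37.3,0,0.67,0,5.5],[-2.1,0.4,37.3,0,0.67,0,5.5],[-2.1,0.4,37.3,0,0.67,0,5.5],[-2.1,0.4,37.3,0,0.67,0,5.5],[-2.1,0.4,37.3,0,0.67,0,5.5],[-2.1,0.4,37.3,0,0.67,0,5.5],[-2.1,0.4,37.3,0,0.67,0,5.5],[-2.1,0.4,37.3,0,0.67,0,5.5],[-2.1,0.4,37.3,0,0.67,0,5.5]]]'
python3 - <<'E'
from h import *
from cell import viewer
row([*AX,.09],YAW-np.pi/2+.9)
c=viewer.read_camera("wrist");pickle.dump(c,open("c2.pkl","wb"))
o,_=ray(c,0,0);print(o)
T=np.array(c["camera_from_world"]);p=T[:3,:3]@np.array([*AX,.12])+T[:3,3];th=np.arctan2(np.hypot(p[0],p[1]),-p[2]);k=th/np.hypot(p[0],p[1])*c["fx"];u,v=int(c["cx"]+p[0]*k),int(c["cy"]-p[1]*k);print(u,v)
cv2.imwrite("pics/w3.png",cv2.resize(c["image"][v-30:v+60,u-60:u+60,::-1],None,fx=6,fy=6,interpolation=cv2.INTER_CUBIC))
E
```

```text
time: 6.75
tool_pos: [0.5207, 0.0606, 0.1777]
tool_rot: [-1.572, 0.001, -0.817]
contact_force: [-0.3, -0.1, -0.5]
opening: 0.055
t 6.75 pos [0.5207 0.0606 0.1777] rot [-1.572e+00  1.000e-03 -8.170e-01] open 0.055 F [-0.3 -0.1 -0.5] 
 ROW [0.06, 8.77, 0.15, 0.0, 0.0, -0.0]
[0.47025495 0.11698364 0.33585448]
315 260
```

View pics/w3.png

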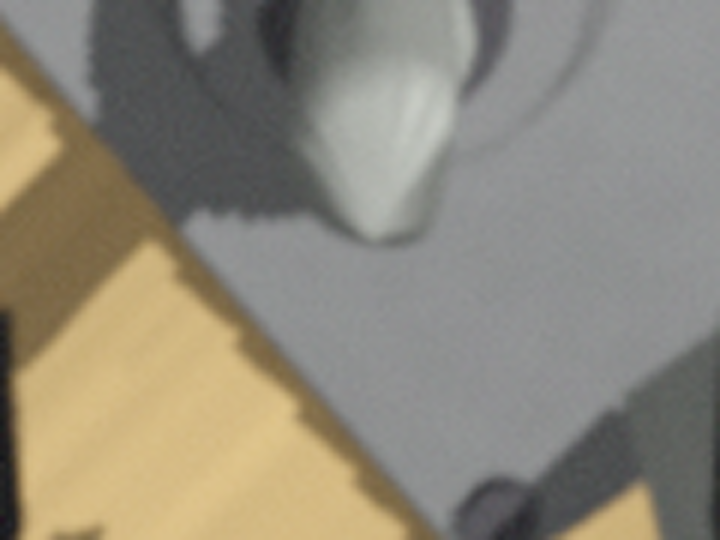

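The picture shows the tapered shaft end at about (385,200), but the flat's side is unclear, so I feel for it with gentle pinches.

```bash
python3 -m pendant '[[[0.1,4,0.1,0,0,0,5.5],[0.1,8,0.1,0,0,0,5.5],[0.1,9.7,0.1,0,0,0,5.5],[0.1,9.7,0.1,0,0,0,1],[0.1,9.7,0.1,0,0,0,1],[0.1,9.7,0.1,0,0,0,1],[0.1,9.7,0.1,0,0,0,1],[0.1,9.7,0.1,0,0,0,1],[0.1,9.7,0.1,0,0,0,1],[0.1,9.7,0.1,0,0,0,1]]]' 4
python3 -m pendant '[[[0,0,0,0,0,0,3],[0,0,0,0,-0.15,0,3],[0,0,0,0,-0.25,0,3],[0,0,0,0,-0.25,0,1],[0,0,0,0,-0.25,0,1],[0,0,0,0,-0.25,0,1],[0,0,0,0,-0.25,0,1]]]' 4
python3 -m pendant '[[[0,0,0,0,0,0,3],[0,0,0,0,0.2,0,3],[0,0,0,0,0.4,0,3],[0,0,0,0,0.5,0,3],[0,0,0,0,0.5,0,3],[0,0,0,0,0.5,0,1],[0,0,0,0,0.5,0,1],[0,0,0,0,0.5,0,1],[0,0,0,0,0.5,0,1]]]' 4
```

```text
time: 7.8
tool_pos: [0.522, 0.0603, 0.0827]
tool_rot: [-1.573, -0.001, -0.815]
contact_force: [-4.4, -6.7, 6.6]
opening: 0.0194
time: 8.5
tool_pos: [0.5224, 0.0611, 0.0819]
tool_rot: [-1.571, -0.0, -0.567]
contact_force: [-2.1, -3.5, 3.5]
opening: 0.0203
time: 9.4
tool_pos: [0.5208, 0.0608, 0.0815]
tool_rot: [-1.575, 0.001, -1.064]
contact_force: [-6.8, -5.3, 4.2]
opening: 0.0194
```

```bash
python3 -m pendant '[[[0,0,0,0,0,0,3],[0,0,0,0,-0.12,0,3],[0,0,0,0,-0.12,0,1],[0,0,0,0,-0.12,0,1],[0,0,0,0,-0.12,0,1],[0,0,0,0,-0.12,0,1]]]' 4
python3 -m pendant '[[[0,0,0,0,0,0,1],[0,0,0,0,0,0,1],[0,0,0,0,0,0,1],[0,0,0,0,0,0,1]]]' 30
python3 -c "
from h import *
row([*AX,.08],-.94)"
```

```text
time: 10.0
tool_pos: [0.5212, 0.0605, 0.0816]
tool_rot: [-1.574, 0.001, -0.948]
contact_force: [-5.2, -5.4, 4.6]
opening: 0.0194
time: 10.4
tool_pos: [0.5205, 0.06, 0.0816]
tool_rot: [-1.576, 0.001, -0.948]
contact_force: [-8.8, -8.8, 6.1]
opening: 0.0166
t 10.4 pos [0.5205 0.06   0.0816] rot [-1.576e+00  1.000e-03 -9.480e-01] open 0.0166 F [-8.8 -8.8  6.1] 
 ROW [-0.0, 0.16, 0.19, 0.01, -0.01, -0.0]
```

At 30 N the opening fell to 16.6 mm, so the fingers lie square on the flat and the shaft is at about +0.78 rad. I turn it to the key rest, which means tool yaw -1.72.

```bash
python3 -m pendant '[[[0,0,-0.2,0,0.1,0,1],[-0.03,0,-0.2,0,0.2,0,1],[-0.06,0,-0.2,0,0.3,0,1],[-0.09,0,-0.2,0,0.4,0,1],[-0.12,0,-0.2,0,0.5,0,1],[-0.14,0,-0.2,0,0.6,0,1],[-0.16,0,-0.2,0,0.7,0,1],[-0.18,0,-0.18,0,0.775,0,1],[-0.18,0,-0.18,0,0.775,0,1],[-0.18,0,-0.18,0,0.775,0,1],[-0.18,0,-0.18,0,0.775,0,1],[-0.18,0,-0.18,0,0.775,0,1]]]' 30
python3 - <<'E'
from h import *
from cell import viewer
row([*AX,.08],-1.72)
c=viewer.read_camera("top");s=viewer.read_camera("scene");pickle.dump((c,s),open("c3.pkl","wb"))
a=s["image"][235:345,290:420,::-1]
cv2.imwrite("pics/s4.png",cv2.resize(a,None,fx=5,fy=5,interpolation=cv2.INTER_CUBIC))
E
```

```text
time: 11.6
tool_pos: [0.5186, 0.0613, 0.0816]
tool_rot: [-1.574, -0.001, -1.723]
contact_force: [-5.5, -4.4, 3.9]
opening: 0.0164
t 11.6 pos [0.5186 0.0613 0.0816] rot [-1.574e+00 -1.000e-03 -1.723e+00] open 0.0164 F [-5.5 -4.4  3.9] 
 ROW [-0.04, 0.16, 0.34, 0.0, -0.0, 0.0]
```

View pics/s4.png

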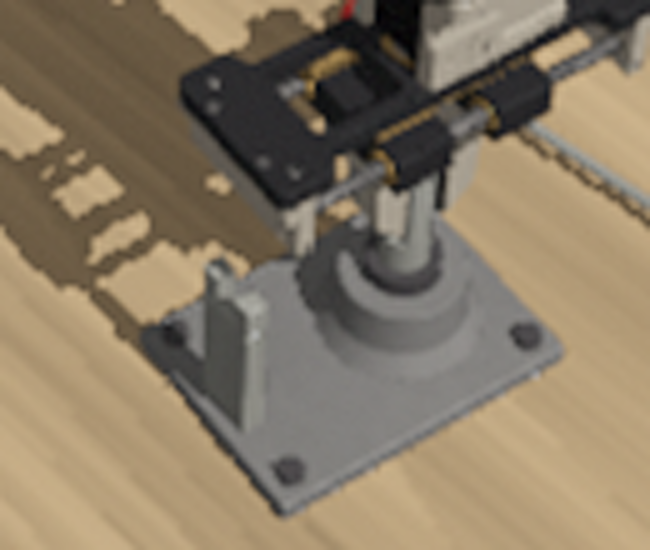

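The scene crop shows the fingers gripping the shaft at about (410,215), in line with the key rest at (235,340). I release, lift and check the flat.

```bash
python3 -m pendant '[[[0,0,0,0,0,0,1],[0,0,0,0,0,0,5],[0,0,0,0,0,0,5],[0,0,0,0,0,0,5],[0,0,0,0,0,0,5],[0,-4,0,0,0,0,5],[0,-9,0,0,0,0,5],[0,-12,0,0,0,0,5]]]'
python3 -c "
from h import *
row([.50,.29,.15],-.28)"
```

```text
time: 12.5
tool_pos: [0.5212, 0.062, 0.2051]
tool_rot: [-1.567, 0.001, -1.721]
contact_force: [0.6, 0.5, -0.5]
opening: 0.0499
t 12.5 pos [0.5212 0.062  0.2051] rot [-1.567e+00  1.000e-03 -1.721e+00] open 0.0499 F [ 0.6  0.5 -0.5] 
 ROW [-22.22, 5.5, -5.53, -0.0, -1.44, 0.0]
```

```bash
python3 -m pendant '[[[-23.6,3,-7.7,0,-1.44,0,9],[-23.6,3,-7.7,0,-1.44,0,9],[-23.6,3,-7.7,0,-1.44,0,9],[-23.6,3,-7.7,0,-1.44,0,9],[-23.6,3,-7.7,0,-1.44,0,9],[-23.6,3,-7.7,0,-1.44,0,9],[-23.6,3,-7.7,0,-1.44,0,9],[-23.6,3,-7.7,0,-1.44,0,9],[-23.6,5,-7.7,0,-1.44,0,9],[-23.6,5,-7.7,0,-1.44,0,9],[-23.6,5,-7.7,0,-1.44,0,9],[-23.6,5,-7.7,0,-1.44,0,9],[-23.6,5,-7.7,0,-1.44,0,9]]]'
python3 - <<'E'
from h import *
from cell import viewer
row([.48,.307,.15],-.28)
c=viewer.read_camera("wrist");s=viewer.read_camera("scene");t=viewer.read_camera("top");pickle.dump((c,s,t),open("c4.pkl","wb"))
T=np.array(c["camera_from_world"]);p=T[:3,:3]@np.array([.48,.307,.011])+T[:3,3];th=np.arctan2(np.hypot(p[0],p[1]),-p[2]);k=th/np.hypot(p[0],p[1])*c["fx"];u,v=int(c["cx"]+p[0]*k),int(c["cy"]-p[1]*k);print(u,v)
a=cv2.resize(c["image"][v-50:v+70,u-50:u+50],(400,480),interpolation=cv2.INTER_CUBIC)
b=cv2.resize(s["image"][250:346,320:400],(400,480),interpolation=cv2.INTER_CUBIC)
cv2.imwrite("pics/w5.png",np.hstack([a,b])[:,:,::-1])
E
```

```text
time: 13.8
tool_pos: [0.4795, 0.3069, 0.1521]
tool_rot: [-1.57, -0.001, -0.283]
contact_force: [-0.3, 0.0, -0.2]
opening: 0.09
t 13.8 pos [0.4795 0.3069 0.1521] rot [-1.57e+00 -1.00e-03 -2.83e-01] open 0.09 F [-0.3  0.  -0.2] 
 ROW [0.05, 0.21, 0.02, -0.0, -0.0, 0.0]
314 225
```

View pics/w5.png

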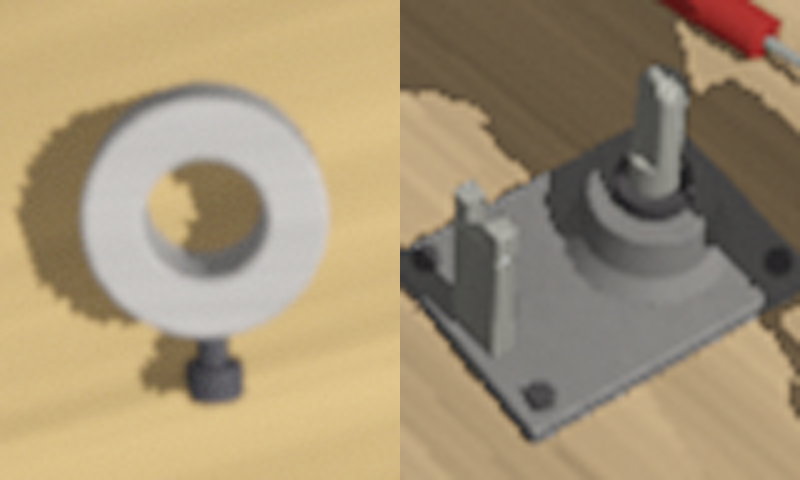

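The wrist crop shows the ring's top centre at (205,215) and the screw head at (214,378). The scene crop shows the flat as the darker face at (650,130), parallel to the broad face of the key rest post.

```bash
python3 - <<'E'
from h import *
c,s,t=pickle.load(open("c4.pkl","rb"))
f=lambda u,v,z:onz(c,264+u/4-.375,175+v/4-.375,z,True)[:2]
a=f(205,215,.022);b=f(214,378,.0145);b2=f(212,350,.013);print(a,b,np.linalg.norm(b-a),np.arctan2(*(b-a)[::-1]),np.arctan2(*(b2-a)[::-1]))
m=(c["image"].min(-1)>125)[190:265,275:350].astype(np.uint8)
P=cloud  # depth check below
row([*a,.004],np.arctan2(*(b-a)[::-1]))
# shaft flat and axis from top view depth
T=cloud(t);m=(T[...,2]>.112)&(T[...,2]<.13);m[:240]=0;m[290:]=0;m[:,:230]=0;m[:,280:]=0
print(m.sum(),T[m].mean(0) if m.any() else "")
v,u=np.nonzero(m);print(u.mean(),v.mean(),onz(t,u.mean(),v.mean(),.12))
E
```

```text
[0.47960948 0.30776387] [0.51636003 0.29904547] 0.03777053088369742 -0.2329258187403442 -0.23720060192820522
t 13.95 pos [0.4794 0.3068 0.152 ] rot [-1.57  -0.    -0.282] open 0.0903 F [-0.6  0.1 -0.7] 
 ROW [-0.01, 14.8, 0.09, -0.0, -0.05, 0.0]
60 [0.52030174 0.06231396 0.11784378]
247.36666666666667 264.73333333333335 [0.52019251 0.06193573 0.12      ]
```

```bash
python3 -m pendant '[[[0,5,0.05,0,-0.045,0,9],[0,10,0.1,0,-0.045,0,9],[0,13,0.1,0,-0.045,0,9],[0,14.7,0.1,0,-0.045,0,9],[0,14.7,0.1,0,-0.045,0,9],[0,14.7,0.1,0,-0.045,0,4],[0,14.7,0.1,0,-0.045,0,4],[0,14.7,0.1,0,-0.045,0,4],[0,14.7,0.1,0,-0.045,0,4],[0,14.7,0.1,0,-0.045,0,4],[0,14.7,0.1,0,-0.045,0,4],[0,14.7,0.1,0,-0.045,0,4],[0,14.7,0.1,0,-0.045,0,4]]]' 30
python3 -m pendant '[[[0,-2,0,0,0,0,4],[0,-6,0,0,0,0,4],[0,-11,0,0,0,0,4],[0,-16,0,0,0,0,4],[0,-17,0,0,0,0,4],[0,-17,0,0,0,0,4]]]' 30
python3 -c "
from h import *
row([*AX,.17],-.15)"
```

```text
time: 15.25
tool_pos: [0.4796, 0.3077, 0.0051]
tool_rot: [-1.571, -0.0, -0.236]
contact_force: [-1.9, -1.7, 5.0]
opening: 0.0493
time: 15.85
tool_pos: [0.4804, 0.3082, 0.1765]
tool_rot: [-1.568, -0.003, -0.236]
contact_force: [0.4, -0.6, -2.6]
opening: 0.0488
t 15.85 pos [0.4804 0.3082 0.1765] rot [-1.568 -0.003 -0.236] open 0.0488 F [ 0.4 -0.6 -2.6] 
 ROW [9.82, 0.62, -23.04, -0.0, -0.09, 0.0]
```

```bash
python3 -m pendant '[[[3,0,-5,0,-0.09,0,4],[5,0,-9,0,-0.09,0,4],[7,0,-14,0,-0.09,0,4],[8,0,-18,0,-0.09,0,4],[9,0,-21,0,-0.09,0,4],[9.8,0,-23,0,-0.09,0,4],[9.8,1,-23,0,-0.09,0,4],[9.8,2,-23,0,-0.09,0,4],[9.8,2,-23,0,-0.09,0,4],[9.8,2,-23,0,-0.09,0,4]]]' 30
python3 - <<'E'
from h import *
from cell import viewer
row([*AX,.088],-.15)
c=viewer.read_camera("wrist");s=viewer.read_camera("scene");t=viewer.read_camera("top");pickle.dump((c,s,t),open("c5.pkl","wb"))
a=cv2.resize(c["image"][180:340,250:380],(390,480),interpolation=cv2.INTER_CUBIC)
b=cv2.resize(s["image"][230:326,320:400],(400,480),interpolation=cv2.INTER_CUBIC)
cv2.imwrite("pics/w6.png",np.hstack([a,b])[:,:,::-1])
E
```

```text
time: 16.85
tool_pos: [0.5204, 0.0623, 0.1536]
tool_rot: [-1.571, 0.002, -0.144]
contact_force: [0.5, 1.0, 0.3]
opening: 0.0489
t 16.85 pos [0.5204 0.0623 0.1536] rot [-1.571  0.002 -0.144] open 0.0489 F [0.5 1.  0.3] 
 ROW [0.19, 6.56, -0.08, 0.0, 0.01, -0.0]
```

View pics/w6.png

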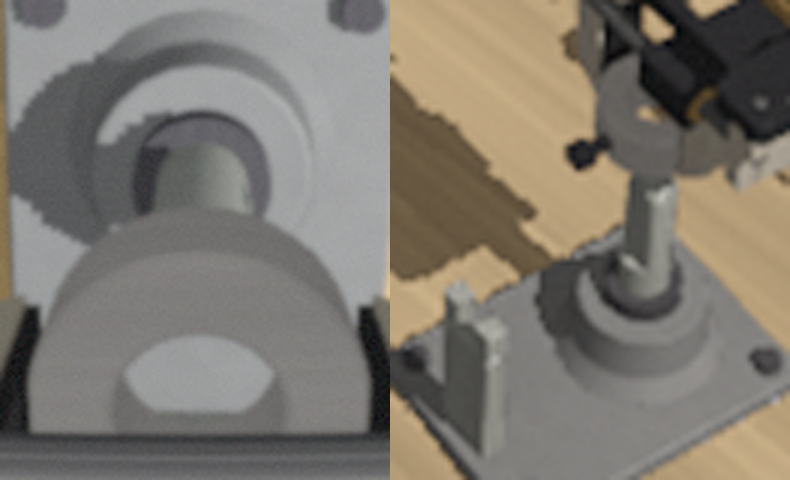

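The wrist view has the collar bore at about (200,385) laterally in line with the shaft at (203,190). In the scene view the collar is level above the shaft with its screw towards the post. I lower it and watch the force.

```bash
python3 -m pendant '[[[0.12,1,0,0,0.006,0,4],[0.12,1.8,0,0,0.006,0,4],[0.12,2.2,0,0,0.006,0,4],[0.12,2.5,0,0,0.006,0,4],[0.12,2.7,0,0,0.006,0,4],[0.12,2.9,0,0,0.006,0,4],[0.12,2.9,0,0,0.006,0,4]]]' 30
python3 -c "
from h import *
row([*AX,.088],-.15)"
```

```text
time: 17.7
tool_pos: [0.5222, 0.061, 0.1256]
tool_rot: [-1.571, 0.0, -0.152]
contact_force: [0.4, 0.1, -0.9]
opening: 0.0487
t 17.7 pos [0.5222 0.061  0.1256] rot [-1.571  0.    -0.152] open 0.0487 F [ 0.4  0.1 -0.9] 
 ROW [-0.02, 3.76, 0.02, -0.0, -0.0, -0.0]
```

```bash
python3 -m pendant '[[[0,0.2,0,0,0,0,4],[0,0.4,0,0,0,0,4],[0,0.6,0,0,0,0,4],[0,0.8,0,0,0,0,4],[0,0.9,0,0,0,0,4],[0,0.9,0,0,0,0,4]]]' 30
```

```text
time: 18.3
tool_pos: [0.5216, 0.0616, 0.1164]
tool_rot: [-1.57, 0.002, -0.152]
contact_force: [-3.1, 3.9, -0.3]
opening: 0.049
```

```bash
python3 -m pendant '[[[-0.06,0,0.06,0,0,0,4],[-0.06,0.2,0.06,0,0,0,4],[-0.06,0.5,0.06,0,0,0,4],[-0.06,0.8,0.06,0,0,0,4],[-0.06,1.0,0.06,0,0,0,4],[-0.06,1.0,0.06,0,0,0,4]]]' 30
```

```text
time: 18.9
tool_pos: [0.5214, 0.0617, 0.1061]
tool_rot: [-1.571, 0.001, -0.152]
contact_force: [-2.0, 2.7, -2.5]
opening: 0.049
```

```bash
python3 -m pendant '[[[-0.03,0.3,0.04,0,0,0,4],[-0.03,0.6,0.04,0,0,0,4],[-0.03,0.9,0.04,0,0,0,4],[-0.03,1.2,0.04,0,0,0,4],[-0.03,1.5,0.04,0,0,0,4],[-0.03,1.7,0.04,0,0,0,4],[-0.03,1.8,0.04,0,0,0,4],[-0.03,1.8,0.04,0,0,0,4],[-0.03,1.8,0.04,0,0,0,4]]]' 30
python3 - <<'E'
from h import *
from cell import viewer
row([*AX,.088],-.15)
s=viewer.read_camera("scene");t=viewer.read_camera("top");pickle.dump((s,t),open("c6.pkl","wb"))
b=cv2.resize(s["image"][240:345,310:410],(500,525),interpolation=cv2.INTER_CUBIC)
cv2.imwrite("pics/s7.png",b[:,:,::-1])
E
```

```text
time: 19.8
tool_pos: [0.5215, 0.062, 0.0885]
tool_rot: [-1.571, 0.0, -0.152]
contact_force: [-1.3, 1.3, -3.0]
opening: 0.049
t 19.8 pos [0.5215 0.062  0.0885] rot [-1.571  0.    -0.152] open 0.049 F [-1.3  1.3 -3. ] 
 ROW [0.06, 0.05, -0.08, 0.0, -0.0, -0.0]
```

View pics/s7.png

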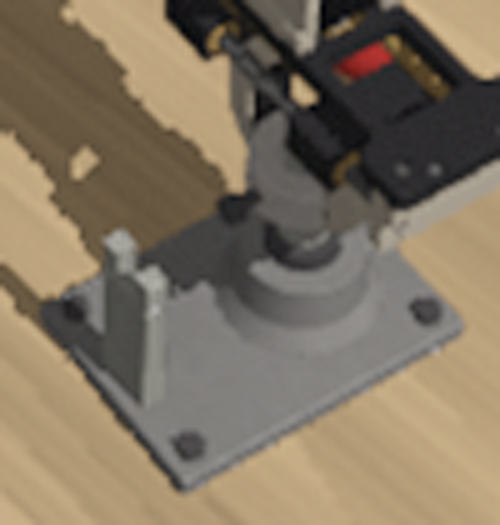

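```bash
python3 - <<'E'
from h import *
s,t=pickle.load(open("c6.pkl","rb"))
p=onz(s,310+235/5-.4,240+207/5-.4,.094)
for ax in((.5215,.062),):
    d=p[:2]-ax;print(p,np.hypot(*d),np.arctan2(d[1],d[0])-YAW)
P=cloud(t);im=t["image"];m=(im.max(-1)<45)&(t["range_z"]>.1);B=(abs(P[...,0]-.49)<.06)&(abs(P[...,1]+.311)<.06)&(P[...,2]<.06);m&=B
print("cap",m.sum(),np.median(P[m],0))
E
```

```text
[0.55859835 0.05530748 0.094     ] 0.037697176625470896 -0.028479676370975093
cap 193 [ 0.48833223 -0.30849068  0.03612223]
```

```bash
python3 -c "
from cell import robot,status
print(robot.hand_in());s=status.observe();print(s['time'],s['tool_pos'],s['opening'],s['contact_force'])"
```

```text
the job is handed in; nothing more can be done
None
the job is handed in; nothing more can be done
```

The job was handed in at about 20 s of the 62 s allowed, with every step carried out. The system gave no verdict.

- **Cap:** I pulled it off the shaft and let it go in the grey bin. In the last top view it sits upright in the bin, near the middle.
- **Shaft:** I felt for the flat with a few pinches. The 4 N readings, 19.4 to 20.3 mm, were too inconsistent to place it. At 30 N the opening closed to 16.6 mm, which is square on the flat. I then turned the shaft about 0.78 rad until the flat faced the key rest. The hold was 0.4 s at tool yaw -1.723, against a target of -1.72. In the later picture the flat looks parallel to the post's broad face.
- **Collar:** I lowered it over the shaft with at most about 5 N on the wrist during the descent, and it is still held at 30 N. By the tool pose it is level, with its centre about 94 mm up. The screw head measured 37.7 mm from the axis and 0.03 rad off the key rest direction.

**Unconfirmed:** Shaft axis estimates from different views differed by 1 to 3 mm. After the collar went on I did not measure the shaft angle again. The flat was only judged by eye and by the pinch. My status read after hand-in returned nothing, so I have no reading of the final second.

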